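Shut the draught shield and tare the balance

TASK

The beaker on the balance is about to be tared. Push the glass door on top of the balance's draught shield fully shut, towards the key panel, then gently press the balance's one long key (tare) and let it come up again. Do not press the other keys, and leave the beaker and everything else on the bench where it stands.

Things in the scene. Friction and masses are not known exactly. Their poses are not given: they have to be found in the camera images.
- balance: white laboratory balance, 330 mm deep (x) by 205 mm wide (y), fixed. Origin: centre of its underside on the bench; x points from the key panel to its back. Sloping grey panel at x -165 to -65 mm, 42 to 56 mm high; behind it a glass chamber (x -66 to 85, 194 mm wide, 149 mm high) and a white rear housing (x 83 to 165, 140 mm high). Steel pan 64 mm above the bench at x = 10 mm, y = 0
- shield_door (a joint): how far the sliding glass top door of the draught shield is open, in m: 0 = fully shut against a firm stop, 0.10 = fully open, slid to the back of the balance (along its +x). Starts 0.06 to 0.10 open, stays where it is left, moves with about 1 to 2 N
- door_grip (a point): centre of the black upright grip bar on the door's front edge: 12 mm thick (balance's x), 64 mm wide (y), 28 mm high. Top of the glass door: 15 mm below this point; a grey strip 2 mm higher reaches to 9 mm behind it. Behind the bar (to the back) the door is flat and free for fingertips. Bar's balance x: -48 mm + door opening. Axes as the balance's
- tare_key (a joint): travel of the tare key, in m: 0 = up, 0.005 = fully down against a firm stop; a spring key, 1.3 N to start it, 4 N at 2 mm, 8 N fully down; it comes up by itself. 2 mm down counts as pressed
- tare_key_top (a point): centre of the upper face of the tare key, the only long key: 42 mm wide (balance's y) by 16 mm, 8 mm above the panel, about 53 mm above the bench. At the balance's x = -135 mm, y = -13 mm, 69 mm in front of the glass chamber. Moves along its own -z, tilted with the panel (0.14 rad from vertical)
- power_key (a joint): travel of the small round key (15 mm across) at the left end of the row, in m, 0 = up, 0.005 = down; not to be pressed
- power_key_top (a point): centre of the upper face of the small round key, 93 mm to the left (balance's +y) of the tare key's centre
- mode_key (a joint): travel of the small square key (14 mm) left of the tare key, in m, 0 = up, 0.005 = down; not to be pressed
- mode_key_top (a point): centre of the upper face of that square key, 55 mm to the left of the tare key's centre (27 mm between their edges)
- print_key (a joint): travel of the small square key (14 mm) at the right end of the row, in m, 0 = up, 0.005 = down; not to be pressed
- print_key_top (a point): centre of the upper face of that square key, 55 mm to the right (balance's -y) of the tare key's centre (27 mm between their edges)
- beaker_mid (a point): centre (35 mm above its foot) of the glass beaker that stands loose on the pan inside the shield, 54 mm across, 70 mm high; its rim is 7 mm below the glass door; leave alone
- jar: loose wide white jar with a cream lid, 64 mm across, 100 mm high, on the bench left of the balance; origin at the centre of its foot; leave alone
- brown_bottle: loose dark brown glass bottle with a cap, 56 mm across, 109 mm high, left of the balance; origin at the centre of its foot; leave alone
- white_bottle: loose small white bottle, 44 mm across, 91 mm high, left of the balance; origin at the centre of its foot; leave alone
- dish: loose flat round petri dish with lid, 61 mm across, 14 mm high, on the bench close to the right side of the balance; origin at the centre of its underside; leave alone
- spatula: loose lab spatula with wooden grip lying on the bench right of the balance, 172 mm long (its y), 13 mm wide, 14 mm high; origin under its middle; leave alone
- tweezers: loose steel tweezers lying right of the balance, 122 mm long (its y), 16 mm wide, 10 mm high; origin under their middle; leave alone
- stopper: loose rubber stopper, 28 mm across, 27 mm high, standing right of the balance; origin at the centre of its foot; leave alone
Things that resemble listed ones, but are neither listed nor needed, are in the scene too. What is shaped like the part that bears beaker_mid but turquoise or yellow is not meant.

How it is judged:
On the way, in this order (a step that is already met when the one before it is completed fails the run):
1. the shield's top door is fully shut (value of joint shield_door below 0.004 m), for 0.2 s.
2. the tare key is pressed, with the shield shut (value of joint tare_key above 0.002 m and value of joint shield_door below 0.005 m), for 0.05 s.
At the end, for the whole second after the job is handed in: Top door shut to within 5 mm, and shut before the tare key was pressed; tare key was 2 mm or more down and is up again, other keys up (1 mm); beaker upright on the pan within 10 mm of its start, the seven loose bench things within 15 mm of theirs; tare key never pressed over 30 N (value of joint shield_door below 0.005 m and value of joint each of tare_key, power_key, mode_key, print_key below 0.001 m and z of beaker_mid in the frame of balance above 0.093 m and angle between beaker_mid's own z axis and vertical below 0.1 rad and distance of beaker_mid from where it was at the start of the episode below 0.01 m and distance of each of jar, brown_bottle, white_bottle, dish, spatula, tweezers, stopper from where it was at the start of the episode below 0.015 m); the robot touches nothing.
It fails at once if the tare key is pressed while the shield is open (value of joint tare_key above 0.002 m and value of joint shield_door above 0.006 m).
It fails at once if another key is pressed (value of joint any of power_key, mode_key, print_key above 0.002 m).
It fails at once if the beaker is pushed, lifted or knocked over (distance of beaker_mid from where it was at the start of the episode above 0.012 m or angle between beaker_mid's own z axis and vertical above 0.3 rad).
It fails at once if something on the bench is moved or lifted (distance of any of jar, brown_bottle, white_bottle, dish, spatula, tweezers, stopper from where it was at the start of the episode above 0.02 m).
It fails at once if the tare key is pressed hard (over 30 N) (value of joint tare_key above 0.001 m and contact force between the fingers and balance above 30 N).
It also fails if it takes over 45 s, if anything falls off the work surface, if the arm or the gripper's body presses on something with over 40 N, if the wrist force passes 120 N, or if a joint passes its speed limit or range.

ROBOT

A 6-joint arm with a two-finger parallel gripper is mounted at the origin on a cart in front of the work surface, level with it; the furniture and walls round the work are solid. World frame = base frame: x ahead of the robot, y to its left, z up, the work surface at z = 0. Lengths are in m, angles in rad, forces in N, time in s.
With the tool pointing down it reaches from about 0.35 to 0.975 m from the base axis. Payload 4.9 kg.
Tool frame: the origin (TCP) lies on the mounting face of the last link; the fingertips stand 173 mm ahead of it and the grasp point (between the pads) lies 155 mm ahead of it (tcp_to_grasp is the distance from the TCP to the grasp point, in m); z points along the fingers, y is the line along which they close (so a half turn about z gives the same grasp; the last joint's range is limited). The gripper opens to 85 mm and grips with 20 to 120 N. Pads are 22 mm wide; open, the fingers measure 114 mm over their backs; the gripper's body (76 mm by 85 mm) begins 54 mm behind the grasp point. The pads swing forward as they close: fully open they stand 13 mm farther back than shut.
Start: joints at [1.04, 0.053, 1.613, -0, 1.476, -0.119], TCP at [0.25, 0.573, 0.405] pointing down, gripper open.
Joint ranges: [-3.01, 3.01], [-1.01, 2.22], [0.06, 2.58], [-1.02, 4.17], [0.09, 2.62], [-3.14, 3.14]. Speed limits (rad/s): [2.57, 2.57, 3.14, 3.14, 3.14, 3.14].

INTERFACE

Orientations are given as a rotation vector (axis times angle).
In Python, from station import get_obs, get_image, calibration, finish_job, tcp_to_grasp gives the robot as it stands. The module is installed in compiled form; this text tells all that it offers.
- The arm moves only by the tool arm_command, never from a script. Its argument "plan" is a list that holds one entry, the list of rows, each a list of 6 numbers: the shift along the tool's x, y, z in cm, then the turn, a rotation vector about the tool's x, y, z in rad. A call has 1 to 12 rows; each row is the pose to reach, as a shift and turn from the pose commanded when the call began, along the tool's axes at that moment; what a row does not reach only later rows make up. A row lasts 1/12 s, in which the tool goes at most 41.7 mm and 7.16 degrees, less where a joint would pass 70% of its speed; a pose out of reach is approached as far as the arm can. A call with a gripper value outside its range is refused whole. "gripper" is the closure, from -1 (fully open) to 1 (shut), set as the call begins (left out, the last holds). The fingers move at their own pace and stop on an object; "force" is the grip in N (left out, the last holds). Time passes only in rows, so rows that repeat a pose let the fingers close. It gives the time, the measured TCP pose, the force, the opening and the grip force at its end, in the units of the state.
- get_obs(): the state, without advancing time (a new reading comes with each control period).
- get_image(name): name is "scene" or "top" or "wrist"; returns (picture, depth): 420x560x3 uint8, blue, green, red; 420x560 float32, m along the optical axis (not along the pixel's ray), 0 where there is no reading.
- calibration(name): a dict with "fx", "fy", "cx", "cy" (pixels), "pose" (4x4, takes a point from camera to world coordinates). Camera axes: x right, y up, looking along -z (the intrinsics and any distortion apply to the point x, -y, -z); pixel columns grow to the right and rows downward; lengths in m; the calibration is good to about 2 mm. A picture is of the moment at which its call begins: read the wrist's pose just before it. calibration takes no time and is no camera call; for the wrist camera it gives the pose at the moment of the call.
- finish_job(): hands the job in; it is judged then, once.
The state is a dict: "t": time; "q": joint angles; "dq": joint speeds; "effort": joint torques, N m; "tool_pos": TCP position; "tool_rot": TCP orientation; "contact_force": force on the tool from outside, world axes, zero at the start; "wrist_torque": the same for the moment, N m; "opening": finger opening in m; "grip_force": force on a finger pad.
Only numpy, scipy, OpenCV 4.12 (cv2) and the standard library are available. Lean on these libraries where they do the work, as an engineer would, in place of code of your own. Each camera call takes 0.05 s, during which the arm holds its last target. There are 200 camera calls.

## Working session

There is one attempt and no reset: what is moved stays moved. The work goes in short steps, Python scripts to look and compute and a tool call to move; the robot and the scene stay as the last step left them, time stands still between calls to the robot, and variables do not carry over. Pictures are saved under pics/ and viewed, at most 10 in all, crops included, and the job is handed in when it is done.

Besides the shell and the picture viewer there is one more tool, called after ">>>" by a JSON object that holds its "op" and its "data", one argument or row to a line. arm_command: Moves the arm, as the interface text tells. Its arguments: {"type":"object","properties":{"plan":{"type":"array"},"gripper":{"type":"number"},"force":{"type":"number"}},"required":["plan"]}

```bash
mkdir -p pics; cat > h.py <<'E'
import numpy as np, cv2
from scipy.spatial.transform import Rotation as R
from station import get_obs,get_image,calibration,finish_job,tcp_to_grasp
def ray(c,u,v):
    P=np.array(c["pose"]); d=np.array([(u-c["cx"])/c["fx"],-(v-c["cy"])/c["fy"],-1.0])
    return P[:3,3],P[:3,:3]@d
def pt(c,u,v,z=None,depth=None):
    o,d=ray(c,u,v)
    return o+d*(depth if depth is not None else (z-o[2])/d[2])
E
python3 - <<'E'
from h import *
for n in ["top","scene"]:
    im,d=get_image(n); cv2.imwrite(f"pics/{n}0.png",im); np.save(f"{n}0.npy",d); c=calibration(n); print(n,{k:(np.round(v,3).tolist()) for k,v in c.items()})
o=get_obs(); print(o, tcp_to_grasp)
E
```

```text
top {'fx': 489.296, 'fy': 489.296, 'cx': 276.16, 'cy': 209.862, 'pose': [[0.026, 0.984, -0.175, 0.346], [-0.999, 0.029, 0.015, 0.046], [0.02, 0.175, 0.984, 1.596], [0.0, 0.0, 0.0, 1.0]]}
scene {'fx': 464.1, 'fy': 464.1, 'cx': 274.871, 'cy': 204.216, 'pose': [[0.847, 0.417, -0.33, 0.148], [-0.531, 0.662, -0.529, -0.727], [-0.002, 0.623, 0.782, 1.236], [0.0, 0.0, 0.0, 1.0]]}
{'t': 0.1, 'q': array([ 1.03996678e+00,  5.32829176e-02,  1.61415498e+00, -3.96438387e-06,
        1.47602935e+00, -1.18982334e-01]), 'dq': array([-0.00172127, -0.0020888 , -0.00284221,  0.00160244,  0.00054048,
        0.0002669 ]), 'effort': array([ 8.29334817e-05, -3.94903851e+01, -3.71363282e+01, -1.56895094e-04,
        3.90730362e-03, -7.80032849e-06]), 'tool_pos': array([0.25005264, 0.57252832, 0.4035916 ]), 'tool_rot': array([-6.42243226e-01, -3.07463562e+00,  2.79199680e-03]), 'contact_force': array([-0.18451155,  1.19850642, -0.05108494]), 'wrist_torque': array([ 0.00383149,  0.02730975, -0.0112541 ]), 'grip_force': 0.0, 'opening': 0.08545306604561022} 0.1547
```

View pics/top0.png

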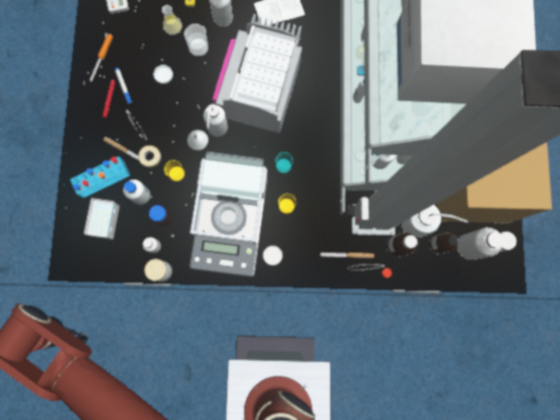

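View pics/scene0.png

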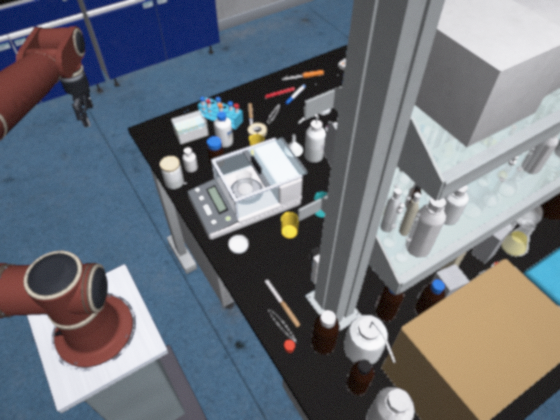

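The top view shows the balance at columns 190-267, rows 153-275, key panel toward the robot (row ~262). The dish is at (272,256) and the overhead pillar is well to the right. The scene view agrees. Next, enlarged crops of the balance.

```bash
python3 - <<'E'
import cv2
a=cv2.imread("pics/top0.png")[145:285,180:285]; cv2.imwrite("pics/topc.png",cv2.resize(a,None,fx=4.2,fy=4.2,interpolation=cv2.INTER_CUBIC))
a=cv2.imread("pics/scene0.png")[130:245,180:315]; cv2.imwrite("pics/scenec.png",cv2.resize(a,None,fx=5,fy=5,interpolation=cv2.INTER_CUBIC))
E
```

```text
(no output)
```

View pics/topc.png

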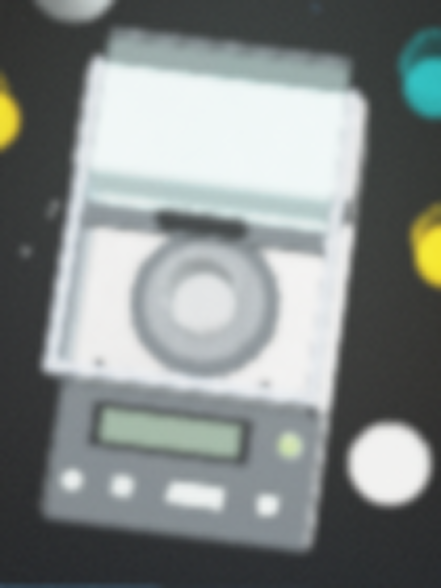

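View pics/scenec.png

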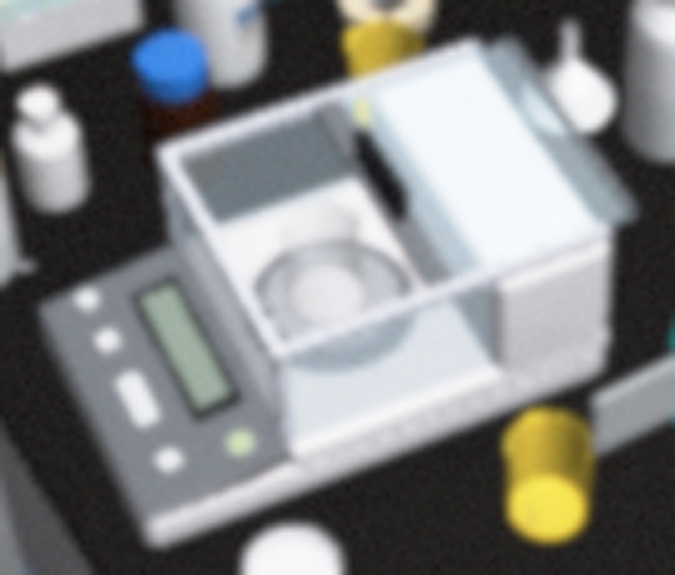

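```bash
cat >> h.py <<'E'
def tri(*rs):
    A=0;b=0
    for o,d in rs:
        d=d/np.linalg.norm(d); M=np.eye(3)-np.outer(d,d); A=A+M; b=b+M@o
    x=np.linalg.solve(A,b); return x,[np.linalg.norm(np.cross(x-o,d/np.linalg.norm(d)))*1e3 for o,d in rs]
E
python3 - <<'E'
from h import *
ct,cs=calibration("top"),calibration("scene")
f=lambda p,s,o:((p[0]+.5)/s-.5+o[0],(p[1]+.5)/s-.5+o[1])
P={}
for n,a,b in [("tare",(195,496),(137,398)),("power",(72,481),(87,299)),("mode",(122,486),(107,340)),("print",(268,506),(169,460)),("grip",(201,221),(380,172))]:
    x,e=tri(ray(ct,*f(a,4.2,(180,145))),ray(cs,*f(b,5,(180,130)))); P[n]=x; print(n,x.round(4),np.round(e,1))
d=P["power"]-P["print"]; print("yaw(bal y)",np.arctan2(-d[0],d[1]),np.linalg.norm(d))
d=P["grip"]-P["tare"]; print("grip-tare",d, np.arctan2(d[1],d[0]))
# depths
for nm,c in (("top",ct),("scene",cs)):
    D=np.load(nm+"0.npy")
    for n in P:
        pass
o=get_obs(); Rm=R.from_rotvec(o["tool_rot"]).as_matrix(); print(Rm.round(3))
cw=calibration("wrist"); print(np.round(Rm.T@(np.array(cw["pose"])[:3,3]-o["tool_pos"]),3), (Rm.T@np.array(cw["pose"])[:3,:3]).round(3))
E
```

```text
tare [0.4491 0.1753 0.0485] [1.4 1.4]
power [0.4581 0.2674 0.0502] [1.8 1.8]
mode [0.4549 0.2304 0.0473] [1.2 1.2]
print [0.4435 0.1204 0.0477] [1.7 1.7]
grip [0.6354 0.1705 0.1609] [0.2 0.2]
yaw(bal y) -0.09871829079257233 0.14776032394956343
grip-tare [ 0.18626612 -0.00479079  0.11238454] -0.02571449261628976
[[-0.916  0.4   -0.001]
 [ 0.4    0.916 -0.002]
 [ 0.    -0.002 -1.   ]]
[ 0.076 -0.     0.03 ] [[ 0.001  0.954  0.3  ]
 [ 1.    -0.    -0.   ]
 [-0.     0.3   -0.954]]
```

The measurements fit the text: yaw is about -0.099 and the door is about 0.099 open. I'll move above the door with the fingers shut and tool y along the balance's y.

>>> {"op": "arm_command", "data": {
  "plan": [
    [[-4,-1.9,0,0,0,-0.03],[-8,-3.8,0,0,0,-0.06],[-12,-5.7,0,0,0,-0.09],[-16,-7.6,0,0,0,-0.12],[-20,-9.5,0,0,0,-0.15],[-24,-11.4,0,0,0,-0.18],[-28,-13.3,0,0,0,-0.21],[-32,-15.2,0,0,0,-0.24],[-36,-17.1,-0.5,0,0,-0.27],[-40,-19,-1,0,0,-0.3],[-43.5,-20.6,-1.3,0,0,-0.31],[-46,-21.7,-1.6,0,0,-0.31]]
  ],
  "gripper": 1,
  "force": 40
}}

```text
t: 1.1
tool_pos: [0.5794, 0.1948, 0.4193]
tool_rot: [-0.16, -3.137, 0.0]
contact_force: [0.5, 0.7, -0.3]
opening: -0.0002
grip_force: 0.0
```

>>> {"op": "arm_command", "data": {
  "plan": [
    [[-2,0,0,0,0,0],[-2,0,0,0,0,0],[-2,0,0,0,0,0],[-2,0,0,0,0,0]]
  ]
}}

```text
t: 1.43
tool_pos: [0.598, 0.195, 0.419]
tool_rot: [-0.159, -3.136, 0.0]
contact_force: [-0.5, -0.1, 0.8]
opening: -0.0001
grip_force: 0.0
```

```bash
python3 - <<'E'
from h import *
o=get_obs(); c=calibration("wrist"); im,d=get_image("wrist"); cv2.imwrite("pics/w1.png",im); np.save("w1.npy",d); np.save("w1c.npy",c,allow_pickle=True)
print(o["t"],o["tool_pos"],R.from_rotvec(o["tool_rot"]).as_matrix().round(3),o["contact_force"],c["fx"],c["cx"],c["cy"],np.array(c["pose"]).round(3))
E
```

```text
1.4333 [0.59796952 0.19502563 0.4189687 ] [[-0.995  0.101 -0.002]
 [ 0.101  0.995 -0.   ]
 [ 0.002 -0.    -1.   ]] [-0.49335209 -0.11338158  0.83478559] 351.224160439476 277.86211622300533 207.39844131871254 [[ 0.101 -0.95  -0.297  0.522]
 [ 0.995  0.096  0.03   0.202]
 [ 0.    -0.298  0.955  0.389]
 [ 0.     0.     0.     1.   ]]
```

View pics/w1.png

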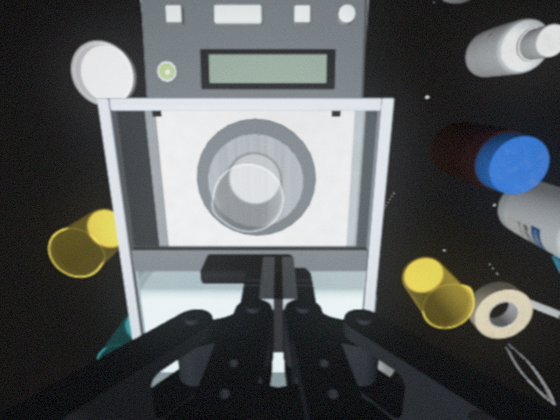

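The wrist view shows the fingertips at about (277,262). The bar lies under them, front edge at row ~256 and left end at column ~203. The tare key is at (238,14), and power (347,14), mode (302,14) and print (174,14) run along the same row.

```bash
python3 - <<'E'
from h import *
ct,cs=calibration("top"),calibration("scene"); cw=np.load("w1c.npy",allow_pickle=True).item()
f=lambda p,s,o:((p[0]+.5)/s-.5+o[0],(p[1]+.5)/s-.5+o[1])
for n,a,b,w in [("tare",(195,496),(137,398),(238,14)),("power",(72,481),(87,299),(347,14)),("mode",(122,486),(107,340),(302,14)),("print",(268,506),(169,460),(174,14))]:
    x,e=tri(ray(ct,*f(a,4.2,(180,145))),ray(cs,*f(b,5,(180,130))),ray(cw,*w)); print(n,x.round(4),np.round(e,1), "wrist@z.053",pt(cw,*w,z=.053).round(4))
for z in(.175,.178,.16):print("bar front-top-left",z,pt(cw,203,256,z=z).round(4))
d=np.load("w1.npy");dt=np.load("top0.npy")
for u,v in[(215,258),(225,262),(240,262),(215,275),(240,275),(190,300),(240,290)]: print(u,v,d[v,u],pt(cw,u,v,depth=d[v,u]).round(4))
print("tip",d[262,272],pt(cw,277,262,depth=d[262,272]))
g=cv2.imread("pics/w1.png")[:,:,1]; print(g[245:300:2,225].tolist())
# top-view bar
for v in (194,196,198,200,202): print(v,[round(float(dt[v,u]),4) for u in (220,224,228,232)],pt(ct,228,v,depth=dt[v,228]).round(4))
E
```

```text
tare [0.4492 0.1752 0.0485] [1.5 1.3 0.3] wrist@z.053 [0.4503 0.1754 0.053 ]
power [0.4585 0.2684 0.0488] [2.1 1.7 0.8] wrist@z.053 [0.4597 0.2682 0.053 ]
mode [0.4549 0.2303 0.0475] [1.1 1.2 0.1] wrist@z.053 [0.4558 0.2299 0.053 ]
print [0.4435 0.12   0.0482] [1.9 1.6 0.3] wrist@z.053 [0.4448 0.1209 0.053 ]
bar front-top-left 0.175 [0.6171 0.1425 0.175 ]
bar front-top-left 0.178 [0.6158 0.1434 0.178 ]
bar front-top-left 0.16 [0.6238 0.1383 0.16  ]
215 258 0.25212035 [0.6265 0.1465 0.1594]
225 262 0.2468005 [0.6277 0.1544 0.1651]
240 262 0.24808477 [0.6293 0.1647 0.1639]
215 275 0.23617938 [0.6308 0.1489 0.1773]
240 275 0.23767549 [0.6331 0.1654 0.176 ]
190 300 0.27610087 [0.6659 0.1184 0.1474]
240 290 0.27404878 [0.6613 0.1586 0.1468]
tip 0.14660528 [0.58688333 0.19548572 0.256059  ]
[213, 104, 88, 141, 126, 52, 46, 50, 46, 39, 45, 45, 52, 47, 59, 57, 50, 52, 53, 125, 190, 191, 200, 216, 225, 232, 236, 241]
194 [1.4532, 1.4767, 1.4812, 1.4791] [0.6488 0.1709 0.1434]
196 [1.4476, 1.4533, 1.4498, 1.4436] [0.6365 0.1681 0.1733]
198 [1.4559, 1.4475, 1.4467, 1.4439] [0.6301 0.1677 0.1753]
200 [1.4731, 1.4733, 1.476, 1.4586] [0.6299 0.17   0.1454]
202 [1.5699, 1.5643, 1.5683, 1.4727] [0.6414 0.1775 0.0536]
```

>>> {"op": "arm_command", "data": {
  "plan": [
    [[-3.3,-1,0,0,0,0],[-6.6,-2.0,0,0,0,0],[-6.6,-2.0,2.5,0,0,0],[-6.6,-2.0,5,0,0,0],[-6.6,-2.0,7.4,0,0,0],[-6.6,-2.0,7.4,0,0,0],[-6.6,-2.0,7.4,0,0,0]]
  ]
}}

```text
t: 2.07
tool_pos: [0.6609, 0.169, 0.3439]
tool_rot: [-0.157, -3.134, 0.001]
contact_force: [-0.2, -0.8, 0.6]
opening: 0.0002
grip_force: 0.0
```

```bash
python3 - <<'E'
from h import *
o=get_obs(); c=calibration("wrist"); im,d=get_image("wrist"); cv2.imwrite("pics/w2.png",im); np.save("w2.npy",d); np.save("w2c.npy",c,allow_pickle=True)
print(o["t"],o["tool_pos"],o["contact_force"])
E
```

```text
2.0667 [0.66085901 0.16897564 0.34394776] [-0.23795681 -0.79006279  0.62679114]
```

View pics/w2.png

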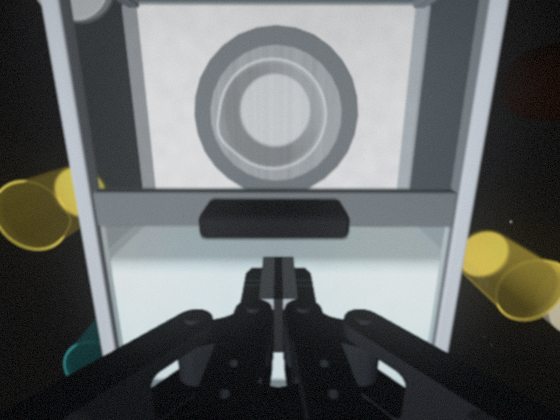

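The fingertips are centred behind the bar (bar at columns 200-349, rows 200-238; tips at column 278, row 258). I'll lower them and push.

>>> {"op": "arm_command", "data": {
  "plan": [
    [[0,0,0.7,0,0,0],[0,0,1.4,0,0,0],[0,0,1.4,0,0,0],[0.5,0,1.4,0,0,0],[1,0,1.4,0,0,0],[1.8,0,1.4,0,0,0],[2.6,0,1.4,0,0,0],[3.4,0,1.4,0,0,0],[4.2,0,1.4,0,0,0],[5,0,1.4,0,0,0],[5.8,0,1.4,0,0,0],[6.6,0,1.4,0,0,0]]
  ]
}}

```text
t: 3.12
tool_pos: [0.5957, 0.1748, 0.3322]
tool_rot: [0.16, 3.137, 0.0]
contact_force: [1.4, -0.9, 1.0]
opening: -0.0002
grip_force: 0.9
```

>>> {"op": "arm_command", "data": {
  "plan": [
    [[0.7,0,0,0,0,0],[1.4,0,0,0,0,0],[2.1,0,0,0,0,0],[2.8,0,0,0,0,0],[3.3,0,0,0,0,0],[3.3,0,0,0,0,0],[3.3,0,0,0,0,0]]
  ]
}}

```text
t: 3.7
tool_pos: [0.5631, 0.1782, 0.3313]
tool_rot: [-0.159, -3.136, 0.0]
contact_force: [-0.9, 0.3, -0.0]
opening: 0.0001
grip_force: 0.0
```

>>> {"op": "arm_command", "data": {
  "plan": [
    [[0.2,0,0,0,0,0],[0.4,0,0,0,0,0],[0.6,0,0,0,0,0],[0.8,0,0,0,0,0],[0.8,0,0,0,0,0],[0.8,0,0,0,0,0]]
  ]
}}

```text
t: 4.2
tool_pos: [0.5555, 0.179, 0.3317]
tool_rot: [-0.16, -3.137, -0.0]
contact_force: [-0.8, -0.8, -0.7]
opening: -0.0002
grip_force: 0.0
```

>>> {"op": "arm_command", "data": {
  "plan": [
    [[0.2,0,0,0,0,0],[0.4,0,0,0,0,0],[0.4,0,0,0,0,0],[0.4,0,0,0,0,0]]
  ]
}}

```text
t: 4.53
tool_pos: [0.553, 0.179, 0.332]
tool_rot: [0.16, 3.13, 0.001]
contact_force: [10.4, -1.2, -6.7]
opening: 0.0
grip_force: 5.3
```

>>> {"op": "arm_command", "data": {
  "plan": [
    [[0.2,0,0,0,0,0],[0.3,0,0,0,0,0],[0.3,0,0,0,0,0],[0.3,0,0,0,0,0]]
  ]
}}

```text
t: 4.87
tool_pos: [0.5515, 0.179, 0.3321]
tool_rot: [0.16, 3.122, 0.001]
contact_force: [21.4, 0.9, -11.8]
opening: 0.0001
grip_force: 10.6
```

That is the firm stop, at 21 N. I'll back off, lift and check.

>>> {"op": "arm_command", "data": {
  "plan": [
    [[-0.7,0,0,0,0,0],[-1.5,0,0,0,0,0],[-1.5,0,-2,0,0,0],[-1.5,0,-4,0,0,0],[-1.5,0,-6,0,0,0],[-1.5,0,-7,0,0,0],[-1.5,0,-7,0,0,0],[-1.5,0,-7,0,0,0]]
  ]
}}

```text
t: 5.53
tool_pos: [0.5637, 0.1781, 0.4019]
tool_rot: [0.16, 3.137, 0.0]
contact_force: [-0.1, 0.5, 0.1]
opening: -0.0
grip_force: 0.0
```

```bash
python3 - <<'E'
from h import *
o=get_obs(); c=calibration("wrist"); im,d=get_image("wrist"); cv2.imwrite("pics/w3.png",im); np.save("w3.npy",d); np.save("w3c.npy",c,allow_pickle=True)
print(o["t"],o["tool_pos"],R.from_rotvec(o["tool_rot"]).as_matrix().round(3),o["contact_force"])
E
```

```text
5.5333 [0.56367131 0.17814418 0.40192809] [[-0.995  0.102  0.   ]
 [ 0.102  0.995  0.   ]
 [-0.     0.    -1.   ]] [-0.08401286  0.53834018  0.06378969]
```

View pics/w3.png

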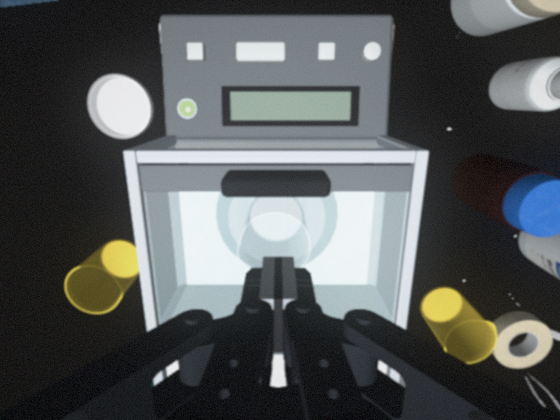

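The door is shut against the front frame (bar at columns 221-330, rows 170-195). The tare key is at (261,51).

```bash
python3 - <<'E'
from h import *
c=np.load("w3c.npy",allow_pickle=True).item(); d=np.load("w3.npy"); c1=np.load("w1c.npy",allow_pickle=True).item()
o=get_obs(); Rm=R.from_rotvec(o["tool_rot"]).as_matrix()
K=pt(c,261,51,z=.053); print("key",K,"depth",pt(c,261,51,depth=np.median(d[47:55,250:272])), tri(ray(c,261,51),ray(c1,238,14)))
for v in range(168,198,4): print("bar",v,pt(c,260,v,depth=d[v,260]).round(4))
print(pt(c,195,51,z=.053),pt(c,327,51,z=.053))
# target TCP: tilt 0.14 so tool z = minus key normal; tip 173 mm
a=np.arctan2(Rm[1,1],Rm[0,1])-np.pi/2; bx=np.array([np.cos(a),np.sin(a),0])
zt=np.sin(.14)*bx-np.cos(.14)*np.array([0,0,1])
for r in (.14,-.14):
    print(r,(Rm@R.from_rotvec([0,r,0]).as_matrix())[:,2],zt)
K[:2]=[.4495,.1753]
for g in (.03,0,-.004):
    T=K-zt*(.173+g); print(g,T.round(4),"tool shift cm",(Rm.T@(T-o["tool_pos"])*100).round(2))
E
```

```text
key [0.449805   0.17544335 0.053     ] depth [0.44993611 0.17547869 0.05410793] (array([0.44937923, 0.17518105, 0.0488343 ]), [np.float64(0.14578893528972778), np.float64(0.1457889352896991)])
bar 168 [0.5296 0.17   0.1503]
bar 172 [0.5305 0.1703 0.1587]
bar 176 [0.5307 0.1708 0.1695]
bar 180 [0.5319 0.1709 0.1747]
bar 184 [0.5337 0.1708 0.1768]
bar 188 [0.5364 0.1704 0.1754]
bar 192 [0.5384 0.1702 0.1769]
bar 196 [0.5412 0.1698 0.1753]
[0.44423683 0.12061241 0.053     ] [0.45537403 0.23028277 0.053     ]
0.14 [-0.14043487  0.01394921 -0.98999165] [ 0.13882156 -0.01417233 -0.990216  ]
-0.14 [ 0.13720788 -0.0143956  -0.99043766] [ 0.13882156 -0.01417233 -0.990216  ]
0.03 [0.4213 0.1782 0.254 ] tool shift cm [14.11 -1.43 14.69]
0 [0.4255 0.1778 0.2243] tool shift cm [13.69 -1.43 17.66]
-0.004 [0.426  0.1777 0.2203] tool shift cm [13.63 -1.43 18.05]
```

>>> {"op": "arm_command", "data": {
  "plan": [
    [[3.5,-0.4,0,0,0,0],[7,-0.8,0,0,0,0],[10.5,-1.1,0,0,-0.05,0],[14.1,-1.4,0,0,-0.1,0],[14.1,-1.4,3,0,-0.14,0],[14.1,-1.4,6,0,-0.14,0],[14.1,-1.4,9,0,-0.14,0],[14.1,-1.4,11.5,0,-0.14,0],[14.1,-1.4,13.5,0,-0.14,0],[14.1,-1.4,14.7,0,-0.14,0],[14.1,-1.4,14.7,0,-0.14,0],[14.1,-1.4,14.7,0,-0.14,0]]
  ]
}}

```text
t: 6.58
tool_pos: [0.421, 0.1783, 0.2528]
tool_rot: [0.153, 3.002, -0.013]
contact_force: [-1.0, -0.2, 1.4]
opening: -0.0003
grip_force: 0.0
```

```bash
python3 - <<'E'
from h import *
o=get_obs(); im,d=get_image("wrist"); cv2.imwrite("pics/w4.png",im)
im,d=get_image("scene"); a=cv2.resize(im[110:260,160:320],None,fx=2.8,fy=2.8,interpolation=cv2.INTER_CUBIC)
w=cv2.imread("pics/w4.png"); w=cv2.resize(w,None,fx=.6,fy=.6)
H=np.zeros((max(a.shape[0],w.shape[0]),a.shape[1]+w.shape[1],3),np.uint8); H[:a.shape[0],:a.shape[1]]=a; H[:w.shape[0],a.shape[1]:]=w
cv2.imwrite("pics/c4.png",H); print(H.shape)
Rm=R.from_rotvec(o["tool_rot"]).as_matrix(); print(o["t"],o["tool_pos"],"tip",o["tool_pos"]+Rm[:,2]*.173,"key in tool",Rm.T@(np.array([.4495,.1753,.053])-o["tool_pos"]),o["contact_force"])
E
```

```text
(420, 784, 3)
6.5833 [0.42102419 0.17827696 0.25281454] tip [0.44433215 0.17564267 0.08141209] key in tool [-0.00127612  0.00022598  0.20185119] [-1.01522758 -0.15128676  1.37098612]
```

View pics/c4.png

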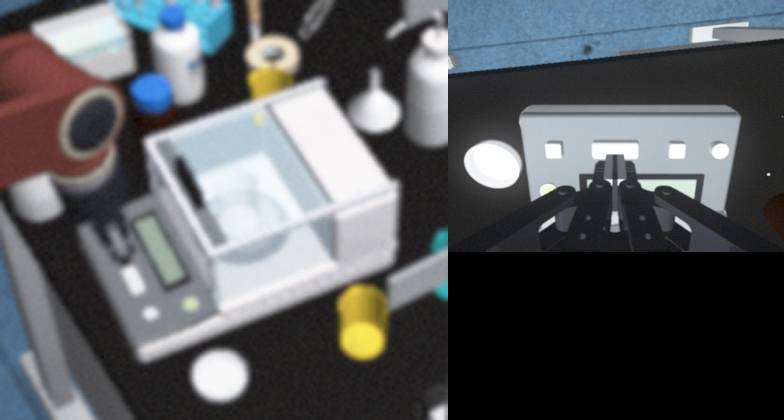

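The fingers stand over the centre of the tare key and the door is still shut. I'll press in small steps, watching the force.

>>> {"op": "arm_command", "data": {
  "plan": [
    [[-0.1,0,0.8,0,0,0],[-0.1,0,1.6,0,0,0],[-0.1,0,2.2,0,0,0],[-0.1,0,2.5,0,0,0],[-0.1,0,2.5,0,0,0],[-0.1,0,2.5,0,0,0]]
  ]
}}

```text
t: 7.18
tool_pos: [0.4263, 0.178, 0.2298]
tool_rot: [0.153, 2.999, -0.011]
contact_force: [0.6, -0.1, -0.6]
opening: 0.0002
grip_force: 0.0
```

>>> {"op": "arm_command", "data": {
  "plan": [
    [[0,0,0.15,0,0,0],[0,0,0.3,0,0,0],[0,0,0.4,0,0,0],[0,0,0.4,0,0,0],[0,0,0.4,0,0,0]]
  ]
}}

```text
t: 7.6
tool_pos: [0.4269, 0.178, 0.2262]
tool_rot: [0.153, 2.998, -0.011]
contact_force: [-0.6, 0.4, 0.3]
opening: -0.0001
grip_force: 0.0
```

>>> {"op": "arm_command", "data": {
  "plan": [
    [[0,0,0.1,0,0,0],[0,0,0.2,0,0,0],[0,0,0.2,0,0,0],[0,0,0.2,0,0,0]]
  ]
}}

```text
t: 7.93
tool_pos: [0.4273, 0.178, 0.2245]
tool_rot: [0.153, 2.998, -0.01]
contact_force: [-0.0, 0.2, 2.0]
opening: 0.0001
grip_force: 1.0
```

Contact. I'll continue about 3 mm, up to 5-7 N.

>>> {"op": "arm_command", "data": {
  "plan": [
    [[0,0,0.1,0,0,0],[0,0,0.2,0,0,0],[0,0,0.2,0,0,0],[0,0,0.2,0,0,0]]
  ]
}}

```text
t: 8.27
tool_pos: [0.4277, 0.178, 0.2225]
tool_rot: [0.153, 2.998, -0.011]
contact_force: [-1.6, -0.5, 5.3]
opening: -0.0003
grip_force: 2.2
```

>>> {"op": "arm_command", "data": {
  "plan": [
    [[0,0,0.05,0,0,0],[0,0,0.1,0,0,0],[0,0,0.1,0,0,0],[0,0,0.1,0,0,0]]
  ]
}}

```text
t: 8.6
tool_pos: [0.4278, 0.178, 0.2216]
tool_rot: [0.153, 2.998, -0.011]
contact_force: [-2.5, 0.5, 5.5]
opening: 0.0
grip_force: 2.9
```

>>> {"op": "arm_command", "data": {
  "plan": [
    [[0,0,0.05,0,0,0],[0,0,0.1,0,0,0],[0,0,0.1,0,0,0],[0,0,0.1,0,0,0]]
  ]
}}

```text
t: 8.93
tool_pos: [0.428, 0.178, 0.2207]
tool_rot: [0.153, 2.998, -0.011]
contact_force: [-2.6, -0.7, 6.4]
opening: -0.0001
grip_force: 3.4
```

>>> {"op": "arm_command", "data": {
  "plan": [
    [[0,0,-0.7,0,0,0],[0,0,-1.5,0,0,0],[0,0,-3,0,0,0],[0,0,-5,0,0,0],[0,0,-7,0,0,0],[0,0,-9,0,0,0],[0,0,-10,0,0,0],[0,0,-10,0,0,0],[0,0,-10,0,0,0]]
  ]
}}

```text
t: 9.68
tool_pos: [0.4138, 0.1793, 0.3193]
tool_rot: [0.153, 2.997, -0.01]
contact_force: [-0.1, -1.2, -0.6]
opening: -0.0002
grip_force: 0.0
```

```bash
python3 - <<'E'
from h import *
o=get_obs(); c=calibration("wrist"); im,d=get_image("wrist"); cv2.imwrite("pics/w5.png",im); print(o["t"],o["tool_pos"],o["contact_force"])
E
```

```text
9.6833 [0.41375568 0.17928862 0.31925471] [-0.10179415 -1.21787471 -0.59849891]
```

View pics/w5.png

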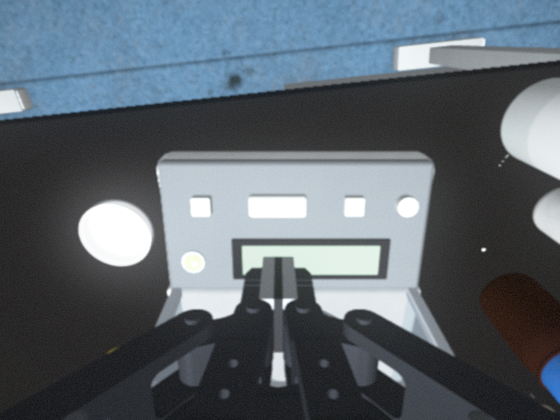

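The last view shows all keys up (tare at (277,207)) and the fingers clear. The key took about 7 N, which is roughly 4 mm of travel.

```bash
python3 -c "
from station import finish_job; print(finish_job())"
```

```text
the job is handed in; nothing more can be done
None
```

The job is handed in: I pushed the top door shut against its stop, then pressed the tare key at about 7 N and released it; the hand-in returned no verdict, and I saw nothing else move.

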